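# Kit the ring mould with its press disc

### The job

The steel stand keeps one ring mould together with the press disc that fits inside it, but the disc is missing. Swing the hinged upper tray up until it stands nearly upright, see which ring is in the left-hand bay, and slide the one disc that just fits that ring along the table, without picking it up, fully into the empty bay beside it; then swing the tray fully closed over both. Leave the other discs, the rings, the ramekin, the spoon and the timer where they are.

Things in the scene. Friction and masses are not known exactly. Their poses are not given: they have to be found in the camera images.
- stand: Sheet-steel two-bay stand fixed to the table, 118 x 184 x 48 mm. Origin: on the table between the bays; its -x is the open front (to the robot, within 0.2 rad), +y the ring bay's side. 4 mm walls, 42 mm high, at both sides, the back and the middle; no floor: the table top runs into both bays, each 84 mm wide (y) and 106 mm deep (own x -46 to 60).
- flap (a joint): Hinge of the empty upper tray: steel flap 120 x 184 x 4 mm, 0.25 kg, that roofs both bays; its downturned front lip closes their mouths to 18 mm above the table. 0 = closed (flat), grows as the front edge swings up and back, to 1.5 rad (nearly upright). Stiff friction hinge (0.22 N m): it stays where it is left.
- flap_hinge (a point): Point on the hinge axis, at the middle of the stand's back edge, 46 mm above the table (stand's x = 66); axis along the stand's y. Axes as the stand's.
- flap_handle (a point): Middle of the tray's handle: a round steel bar 10 mm thick and 90 mm long, along the stand's y. Closed, it lies 100 mm in front of the hinge axis and 42 mm above it (88 mm above the table, 40 mm over the tray's top face), 20 mm behind the tray's front edge. Moves with the tray.
- ring_bay (a point): Centre, on the table, of the bay on the stand's +y side: one ring mould stands in it.
- disc_bay (a point): Centre, on the table, of the empty bay on the stand's -y side, where the press disc belongs. Axes as the stand's: -x towards its open mouth.
- ramekin: White ramekin, 72 mm wide, 45 mm high, a bystander beside the stand. Origin under its centre.
- spoon: Steel tasting spoon, 130 x 26 x 11 mm, lying nearest the robot, a bystander.
- timer: Round kitchen timer, 74 mm wide, 50 mm high, a bystander on the right. Origin under its centre.
- disc_small: Small press disc: plain solid round steel disc, 40 mm across and 22 mm thick, lying flat on the table in front of the stand. It goes with ring_small. Origin under its centre.
- ring_small: Small ring mould: plain steel tube open at both ends, 43 mm inside and 48 mm outside, 30 mm high, upright. Stands in the ring bay or with the other spare ring on the left. Origin under its centre.
- disc_medium: Medium press disc: plain solid round steel disc, 52 mm across and 22 mm thick, lying flat on the table in front of the stand. It goes with ring_medium. Origin under its centre.
- ring_medium: Medium ring mould: plain steel tube open at both ends, 55 mm inside and 60 mm outside, 30 mm high, upright. Stands in the ring bay or with the other spare ring on the left. Origin under its centre.
- disc_large: Large press disc: plain solid round steel disc, 64 mm across and 22 mm thick, lying flat on the table in front of the stand. It goes with ring_large. Origin under its centre.
- ring_large: Large ring mould: plain steel tube open at both ends, 67 mm inside and 72 mm outside, 30 mm high, upright. Stands in the ring bay or with the other spare ring on the left. Origin under its centre.

How it is judged:
By the outcome, as a careful person would: the job done as asked, in the order asked, and still so for the second after the job is handed in, with the robot touching nothing.
It also fails if it takes over 70 s, if anything falls off the work surface, if the arm or the gripper's body presses on something with over 40 N, if the wrist force passes 120 N, or if a joint passes its speed limit or range.

### The arm

A 7-joint arm with a two-finger parallel gripper is mounted at the origin on a cart in front of the work surface, level with it; the furniture and walls round the work are solid. World frame = base frame: x ahead of the robot, y to its left, z up, the work surface at z = 0. Lengths are in m, angles in rad, forces in N, time in s.
With the tool pointing down it reaches from about 0.4 to 0.85 m from the base axis. Payload 4.4 kg.
Tool frame: the origin (TCP) lies at the centre of the arm's flange, where the gripper is bolted on; the fingertips stand 199 mm ahead of it and the grasp point (between the pads) lies 180 mm ahead of it; z points along the fingers, y is the line along which they close (so a half turn about z gives the same grasp; the last joint's range is limited). The gripper opens to 94 mm and grips with 3 to 60 N. Pads are 16 mm wide; open, the fingers measure 119 mm over their backs; the gripper's body (75 mm by 177 mm) begins 78 mm behind the grasp point.
Start: joints at [-1.392, 0.628, 0.038, 1.517, -0.027, 0.996, -0.02], TCP at [0.158, 0.631, 0.405] pointing down, gripper open.
Joint ranges: [-3.06, 3.06], [-0.37, 2.12], [-1.25, 1.32], [0.18, 2.47], [-1.1, 4.24], [0.23, 1.98], [-2.94, 2.94]. Speed limits (rad/s): [2.57, 2.57, 3.14, 3.14, 3.14, 3.14, 3.14].

### API

Orientations are given as a rotation vector (axis times angle).
In Python, from bench import env, vision, readout, ticket gives the robot as it stands (env), with the cameras (vision), the readings (readout) and the job (ticket).
- The arm moves only by the tool shift_gripper, called after "Request:" as a command line: name --argument value ..., lists and objects as JSON in quotes. Schema: {"type":"object","properties":{"segments":{"type":"object","properties":{"rows":{"type":"array","items":{"type":"array","items":{"type":"number"},"minItems":6,"maxItems":6},"minItems":1,"maxItems":5}},"additionalProperties":false,"required":["rows"]},"jaw":{"type":"number"},"clamp_n":{"type":"number"},"only":{"type":"string"},"quiet":{"type":"boolean"},"lines":{"type":"string"}},"required":["segments"],"additionalProperties":false}. segments is an object whose key "rows" holds a list of rows, 1 to 5 of them, each of 6 numbers: dx, dy, dz in units of 50 mm, then a rotation vector rx, ry, rz in units of 0.05 rad; each row is the pose to reach, as a shift and turn from the pose commanded when the call began, along the tool's axes at that moment; what a row does not reach only later rows make up. A row lasts 1/8 s, in which the tool goes at most 0.0625 m and 0.188 rad, less where a joint would pass 70% of its speed; a pose out of reach is approached as far as the arm can. jaw is the finger opening in m, set as the call begins (left out keeps the last). The fingers move at their own pace and stop on an object; clamp_n is the grip in N (left out, the last holds). Time passes only in rows, so rows that do not move let the fingers close. The tool returns the time, the measured TCP pose, the force, the opening and the grip force at its end. only (a regular expression) keeps the lines of the reply that match it, lines (a string "A,B") keeps lines A to B, and quiet returns only ok. Input that does not fit is refused with a message, and nothing moves.
- readout.observe(): the state, without advancing time (a new reading comes with each control period).
- vision.camera(name): name is "scene" or "top" or "wrist"; returns (picture, depth): 384x512x3 uint8, red, green, blue; 384x512 float32, m along the optical axis (not along the pixel's ray), 0 where there is no reading.
- vision.camera_info(name): a dict with "fx", "fy", "cx", "cy" (pixels), "dist_coeffs" ([k1, k2, p1, p2, k3] as OpenCV has them; the pictures are not rectified), "R" (3x3) and "t" (3): a world point X has camera coordinates R X + t. Camera axes: x right, y down, z forward; pixel columns grow to the right and rows downward; lengths in m; the calibration is good to about 2 mm. A picture is of the moment at which its call begins: read the wrist's pose just before it. camera_info takes no time and is no camera call; for the wrist camera it gives the pose at the moment of the call.
- ticket.finish_job(): hands the job in; it is judged then, once.
The state is a dict: "time": time; "q": joint angles; "joint_velocities": joint speeds; "joint_efforts": joint torques, N m; "position": TCP position; "tool_rot": TCP orientation; "ft_force": force on the tool from outside, world axes, zero at the start; "ft_torque": the same for the moment, N m; "gripper_width": finger opening in m; "finger_force": force on a finger pad.
Only numpy, scipy, OpenCV 4.12 (cv2) and the standard library are available. Lean on these libraries where they do the work, as an engineer would, in place of code of your own. Each camera call takes 0.05 s, during which the arm holds its last target. There are 200 camera calls.

## Working session

There is one attempt and no reset: what is moved stays moved. The work goes in short steps, Python scripts to look and compute and a tool call to move; the robot and the scene stay as the last step left them, time stands still between calls to the robot, and variables do not carry over. Pictures are saved under pics/ and viewed, at most 10 in all, crops included, and the job is handed in when it is done.

```bash
ls; mkdir -p pics; python3 - <<'E'
from bench import env, vision, readout, ticket
import cv2,numpy as np
s=readout.observe();print({k:np.round(v,3).tolist() for k,v in s.items()})
for n in("scene","top"):
    p,d=vision.camera(n);np.savez(f"pics/{n}0.npz",p=p,d=d);cv2.imwrite(f"pics/{n}0.png",p[:,:,::-1])
    i=vision.camera_info(n);print(n,{k:np.round(v,3).tolist() for k,v in i.items()})
a=[cv2.imread(f"pics/{n}0.png") for n in("scene","top")]
E
```

```text
bench.py
pics
{'time': 0.0, 'q': [-1.392, 0.629, 0.038, 1.518, -0.027, 0.996, -0.02], 'joint_velocities': [0.0, 0.001, -0.001, -0.002, 0.0, 0.001, -0.001], 'joint_efforts': [0.0, -54.972, 1.143, -18.663, -0.052, 0.024, 0.0], 'position': [0.157, 0.63, 0.404], 'tool_rot': [-0.383, -3.118, 0.003], 'ft_force': [-0.046, -0.153, -0.281], 'ft_torque': [-0.006, -0.01, 0.029], 'finger_force': 0.0, 'gripper_width': 0.094}
scene {'fx': 361.264, 'fy': 361.264, 'cx': 251.609, 'cy': 186.285, 'dist_coeffs': [-0.067, 0.0, 0.0, 0.0, 0.0], 'R': [[-0.396, -0.918, 0.012], [-0.801, 0.339, -0.494], [0.449, -0.205, -0.87]], 't': [0.255, 0.452, 0.738]}
top {'fx': 375.763, 'fy': 375.763, 'cx': 265.366, 'cy': 189.831, 'dist_coeffs': [-0.119, 0.0, 0.0, 0.0, 0.0], 'R': [[0.022, -1.0, 0.003], [-0.994, -0.022, -0.107], [0.107, -0.0, -0.994]], 't': [0.019, 0.535, 1.072]}
```

View pics/scene0.png

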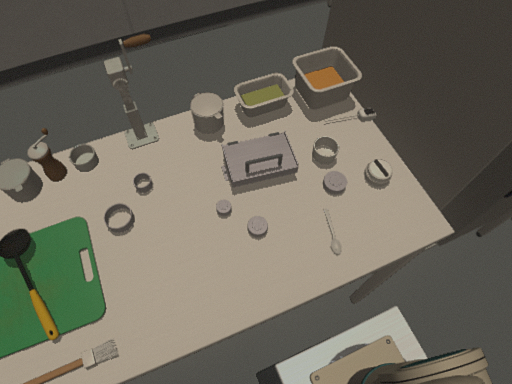

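View pics/top0.png

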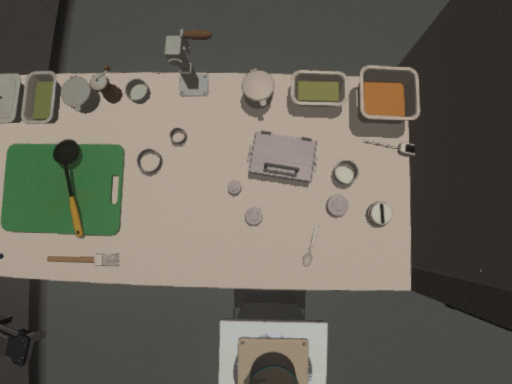

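The scene view shows the stand around (260,160) with its handle at (265,163), and the discs at (224,208), (257,226) and (335,183). In the top view the stand is at (283,157) and the discs are at (234,187), (254,216) and (338,205). The spare rings are at (178,136) and (150,162), the ramekin at (345,174), the timer at (381,213) and the spoon at (310,245).

```bash
cat > h.py <<'E'
from bench import env, vision, readout, ticket
import cv2,numpy as np
from scipy.spatial.transform import Rotation as Ro
def K(i): return np.array([[i["fx"],0,i["cx"]],[0,i["fy"],i["cy"]],[0,0,1.]]),np.array(i["dist_coeffs"])
def ray(i,uv):
    k,d=K(i);n=cv2.undistortPoints(np.array(uv,float).reshape(-1,1,2),k,d)[:,0]
    R=np.array(i["R"]);t=np.array(i["t"]);return -R.T@t,np.c_[n,np.ones(len(n))]@R
def onz(i,uv,z):
    c,r=ray(i,uv);return c+r*((z-c[2])/r[:,2])[:,None]
def cloud(i,d):
    v,u=np.mgrid[0:384,0:512];c,r=ray(i,np.c_[u.ravel(),v.ravel()]);return (c+r*d.reshape(-1,1)).reshape(384,512,3)
def tri(i1,p1,i2,p2):
    c1,r1=ray(i1,[p1]);c2,r2=ray(i2,[p2]);r1=r1[0];r2=r2[0]
    s=np.linalg.lstsq(np.c_[r1,-r2],c2-c1,rcond=None)[0];a=c1+s[0]*r1;b=c2+s[1]*r2
    return (a+b)/2,np.linalg.norm(a-b)
def totool(goal,rot=None):
    "shift in tool axes from the present pose to goal TCP position and rotation"
    s=readout.observe();R=Ro.from_rotvec(s["tool_rot"]);print("shift",np.round(R.inv().apply(np.array(goal)-s["position"]),4))
    if rot is not None: print("turn",np.round((R.inv()*rot).as_rotvec(),4))
E
python3 - <<'E'
from h import *
C={}
for n in("scene","top"):
    f=np.load(f"pics/{n}0.npz");i=vision.camera_info(n);P=cloud(i,f["d"]);C[n]=P
    table=P[(abs(P[...,2])<.02)&(abs(P[...,1])<.3)&(P[...,0]>.4)&(P[...,0]<.7)];print(n,"table z",np.median(table[:,2]))
    X=P[...,0];Y=P[...,1];Z=P[...,2]
    m=((Z>.012)&(X>.3)&(X<.85)&(f["d"]>0)).astype(np.uint8)
    k,l,st,ce=cv2.connectedComponentsWithStats(m)
    for j in range(1,k):
        if 12<st[j,4]<6000:
            q=P[l==j];top=np.percentile(q[:,2],90)
            print(np.round(ce[j]),st[j,4],"top",top.round(3),"ctr",((q.min(0)+q.max(0))/2).round(3),"size",np.ptp(q,axis=0).round(3))
    # stand
    b=P[(Z>.04)&(Z<.056)&(X>.45)&(X<.8)&(abs(Y+.03)<.15)]
    r=cv2.minAreaRect(b[:,:2].astype(np.float32));print("stand",r,len(b))
    b=P[(Z>.075)&(Z<.11)&(X>.45)&(X<.8)&(abs(Y+.03)<.13)]
    print("handle",b.mean(0).round(4),cv2.minAreaRect(b[:,:2].astype(np.float32)),len(b))
E
```

```text
scene table z -0.0011895361662242476
[138.  42.] 92 top 0.331 ctr [0.848 0.193 0.326] size [0.004 0.051 0.017]
[122.  47.] 20 top 0.333 ctr [0.848 0.231 0.324] size [0.003 0.005 0.021]
[128.  63.] 41 top 0.3 ctr [0.848 0.231 0.28 ] size [0.004 0.007 0.053]
[118.  77.] 393 top 0.28 ctr [0.836 0.264 0.255] size [0.027 0.04  0.054]
[266. 100.] 952 top 0.064 ctr [ 0.816 -0.121  0.04 ] size [0.067 0.173 0.055]
[208. 114.] 933 top 0.085 ctr [0.811 0.062 0.05 ] size [0.078 0.095 0.076]
[136. 124.] 252 top 0.12 ctr [0.847 0.264 0.071] size [0.006 0.032 0.118]
[259. 159.] 2926 top 0.052 ctr [ 0.632 -0.016  0.054] size [0.147 0.196 0.081]
[ 46. 160.] 801 top 0.123 ctr [0.825 0.518 0.075] size [0.049 0.056 0.126]
[325. 149.] 376 top 0.043 ctr [ 0.591 -0.204  0.029] size [0.071 0.071 0.034]
[ 85. 161.] 252 top 0.044 ctr [0.823 0.434 0.029] size [0.053 0.071 0.034]
[ 19. 180.] 1299 top 0.085 ctr [0.801 0.603 0.05 ] size [0.098 0.083 0.076]
[379. 172.] 566 top 0.044 ctr [ 0.469 -0.307  0.031] size [0.07  0.071 0.038]
[335. 181.] 397 top 0.023 ctr [ 0.493 -0.182  0.019] size [0.064 0.064 0.015]
[14
[... 1809 characters left out ...]
p 0.044 ctr [ 0.592 -0.205  0.031] size [0.068 0.07  0.036]
[234. 187.] 143 top 0.024 ctr [0.543 0.124 0.02 ] size [0.039 0.036 0.014]
[337. 205.] 353 top 0.024 ctr [ 0.496 -0.182  0.021] size [0.063 0.059 0.016]
[380. 213.] 488 top 0.043 ctr [ 0.473 -0.308  0.032] size [0.072 0.071 0.04 ]
[254. 215.] 246 top 0.024 ctr [0.459 0.064 0.022] size [0.05  0.05  0.017]
[ 98. 259.] 70 top 0.017 ctr [0.316 0.531 0.015] size [0.031 0.038 0.006]
stand ((0.6835059523582458, -0.04426412284374237), (0.24698664247989655, 0.2585238814353943), 3.0980706214904785) 2523
handle [0.6874 0.0201 0.086 ] ((0.6866320371627808, 0.02812056988477707), (0.25519096851348877, 0.08577075600624084), 23.445192337036133) 247
```

```bash
python3 - <<'E'
from h import *
for n,c in(("scene",(259,159)),("top",(283,156))):
    f=np.load(f"pics/{n}0.npz");i=vision.camera_info(n);P=cloud(i,f["d"])
    X,Y,Z=P[...,0],P[...,1],P[...,2]
    k,l,st,ce=cv2.connectedComponentsWithStats(((Z>.012)&(X>.3)&(X<.85)).astype(np.uint8))
    j=1+np.argmin(np.linalg.norm(ce[1:]-c,axis=1));q=P[l==j]
    for a,b in((.038,.06),(.076,.12)):
        w=q[(q[:,2]>a)&(q[:,2]<b)];print(n,a,len(w),"z",np.percentile(w[:,2],[10,50,90]).round(4))
        r=cv2.minAreaRect(w[:,:2].astype(np.float32));print(r)
        e=np.linalg.svd(w[:,:2]-w[:,:2].mean(0))[2][0];print(" long axis yaw",np.degrees(np.arctan2(-e[0]*np.sign(e[1]),abs(e[1]))), w.mean(0).round(4))
i=vision.camera_info("wrist");print({k:np.round(v,3).tolist() for k,v in i.items()})
s=readout.observe();R=Ro.from_rotvec(s["tool_rot"]);print(R.as_matrix().round(3))
print("cam in tool",R.inv().apply(-np.array(i["R"]).T@i["t"]-s["position"]).round(3),(np.array(i["R"])@R.as_matrix()).round(3))
E
```

```bash
cat >> h.py <<'E'
psi=-.137;ex=np.array([np.cos(psi),np.sin(psi),0]);ey=np.array([-ex[1],ex[0],0]);O=np.array([.6275,-.016,0])
def st(x,y,z): return O+x*ex+y*ey+np.array([0,0,z])
RH=Ro.from_matrix(np.c_[ey,ex,[0,0,-1]])   # tool y along stand x
RD=Ro.from_matrix(np.c_[-ex,ey,[0,0,-1]])  # tool y along stand y
E
python3 -c "
from h import *
print(st(-.034,0,0));totool([.5935,-.011,.40],RH)"
```

```text
[ 0.59381857 -0.01135656  0.        ]
shift [-0.5785 -0.5166  0.0047]
turn [-1.3000e-03  1.2000e-03  1.4631e+00]
```

Careful with the scale: shifts go in units of 50 mm and turns go in units of 0.05 rad. That gives: -0.578 m is -11.56, -0.517 m is -10.34, 1.463 rad is 29.26.

Request:
shift_gripper --segments '{"rows":[[-11.56, -10.34, 0, 0, 0, 29.26], [-11.56, -10.34, 0, 0, 0, 29.26], [-11.56, -10.34, 0, 0, 0, 29.26], [-11.56, -10.34, 0, 0, 0, 29.26], [-11.56, -10.34, 0, 0, 0, 29.26]]}' --jaw 0.05

```text
time: 0.72
position: [0.3338, 0.3702, 0.4046]
tool_rot: [-1.759, -2.603, -0.0]
ft_force: [0.8, 0.0, 0.8]
gripper_width: 0.0506
finger_force: 0.0
```

```bash
python3 -c "
from h import *
totool([.5935,-.011,.40],RH)"
```

```text
shift [-0.4506  0.0987  0.0046]
turn [-0.     -0.      0.5194]
```

In the tool's units: -0.45 m is -9, 0.099 m is 1.98, 0.519 rad is 10.38.

Request:
shift_gripper --segments '{"rows":[[-9, 1.98, 0.1, 0, 0, 10.38], [-9, 1.98, 0.1, 0, 0, 10.38], [-9, 1.98, 0.1, 0, 0, 10.38], [-9, 1.98, 0.1, 0, 0, 10.38], [-9, 1.98, 0.1, 0, 0, 10.38]]}'

```text
time: 1.35
position: [0.5115, 0.1136, 0.4011]
tool_rot: [-2.361, -2.072, 0.0]
ft_force: [0.7, 1.4, 0.8]
gripper_width: 0.0501
finger_force: 0.0
```

```bash
python3 -c "
from h import *
totool([.5935,-.011,.40],RH)"
```

```text
shift [-0.1129  0.0974  0.001 ]
turn [-0.0004 -0.0001  0.0071]
```

Request:
shift_gripper --segments '{"rows":[[-2.26, 1.94, 0, 0, 0, 0.14], [-2.26, 1.94, 0, 0, 0, 0.14], [-2.26, 1.94, 0, 0, 0, 0.14], [-2.26, 1.94, 0, 0, 0, 0.14]]}' --jaw 0.045

```text
time: 1.85
position: [0.5924, -0.0117, 0.4008]
tool_rot: [2.372, 2.059, -0.002]
ft_force: [0.1, 0.5, -0.5]
gripper_width: 0.0447
finger_force: 0.0
```

```bash
python3 - <<'E'
from h import *
totool([.5935,-.011,.268],RH)
i=vision.camera_info("wrist");p,d=vision.camera("wrist");cv2.imwrite("pics/w1.png",p[:,:,::-1]);P=cloud(i,d)
for a,b in((.038,.055),(.076,.1)):
    m=(P[...,2]>a)&(P[...,2]<b)&(abs(P[...,0]-.63)<.12)&(abs(P[...,1]+.016)<.11)
    w=P[m].astype(np.float32);print(cv2.minAreaRect(w[:,:2]),np.percentile(w[:,2],[10,50,90]))
E
```

```text
shift [0.001  0.001  0.1328]
turn [-0.0004  0.0011 -0.0044]Traceback (most recent call last):
  File "<stdin>", line 6, in <module>
cv2.error: OpenCV(4.12.0) /io/opencv/modules/imgproc/src/convhull.cpp:143: error: (-215:Assertion failed) total >= 0 && (depth == CV_32F || depth == CV_32S) in function 'convexHull'
```

View pics/w1.png

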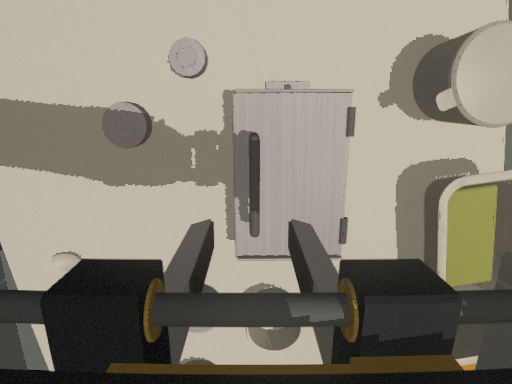

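The wrist view shows the handle as a dark bar at column 253, rows 135 to 237. It sits between the fingertips, which are at columns 213 and 290. The small disc is at (187,57) and the medium disc at (127,125).

```bash
python3 - <<'E'
from h import *
i=vision.camera_info("wrist");e=onz(i,[[254,135],[254,237]],.09);print(e.round(4),e.mean(0))
p,d=vision.camera("wrist");print(d[150,300],d[185,254],(d>0).mean());P=cloud(i,d);print(P[150,300],P[185,253:256],st(-.034,0,.088))
E
```

```text
[[ 0.6017  0.0407  0.09  ]
 [ 0.5883 -0.0573  0.09  ]] [ 0.59501348 -0.00832431  0.09      ]
0.33192548 0.29424262 0.996124267578125
[0.64747161 0.01572741 0.04759776] [[ 0.59453209 -0.00477357  0.0921773 ]
 [ 0.59548621 -0.00460928  0.09346539]
 [ 0.5964124  -0.00467843  0.09372275]] [ 0.59381857 -0.01135656  0.088     ]
```

In the tool's units: 0.133 m is 2.66, 0.115 m is 2.3.

Request:
shift_gripper --segments '{"rows":[[0.02, 0.02, 1, 0, 0, 0], [0.02, 0.02, 1.8, 0, 0, 0], [0.02, 0.02, 2.3, 0, 0, 0], [0.02, 0.02, 2.66, 0, 0, 0], [0.02, 0.02, 2.66, 0, 0, 0]]}'

```text
time: 2.58
position: [0.5927, -0.0074, 0.2674]
tool_rot: [-2.366, -2.064, 0.002]
ft_force: [-0.1, 0.8, 0.1]
gripper_width: 0.0447
finger_force: 0.0
```

Request:
shift_gripper --segments '{"rows":[[0, 0.02, 0, 0, 0, 0], [0, 0.02, 0, 0, 0, 0], [0, 0.02, 0, 0, 0, 0], [0, 0.02, 0, 0, 0, 0], [0, 0.02, 0, 0, 0, 0]]}' --jaw 0 --clamp_n 20

```text
time: 3.2
position: [0.5953, -0.009, 0.2688]
tool_rot: [2.367, 2.062, 0.003]
ft_force: [4.1, -0.9, 0.4]
gripper_width: 0.0092
finger_force: 20.0
```

```bash
python3 - <<'E'
from h import *
for t in np.arange(.15,1.51,.15):
    a=np.array([-.1*np.cos(t)+.042*np.sin(t)+.1,.1*np.sin(t)+.042*np.cos(t)-.042]);print(t.round(2),"tool y,z",a[0].round(4),(-a[1]).round(4))
E
```

```text
0.15 tool y,z 0.0074 -0.0145
0.3 tool y,z 0.0169 -0.0277
0.45 tool y,z 0.0282 -0.0393
0.6 tool y,z 0.0412 -0.0491
0.75 tool y,z 0.0555 -0.0569
0.9 tool y,z 0.0707 -0.0624
1.05 tool y,z 0.0867 -0.0656
1.2 tool y,z 0.1029 -0.0664
1.35 tool y,z 0.1191 -0.0648
1.5 tool y,z 0.1348 -0.0607
```

In the tool's units: -0.0569 m is -1.138, 0.0555 m is 1.11.

Request:
shift_gripper --segments '{"rows":[[0, 0.148, -0.29, 0, 0, 0], [0, 0.338, -0.554, 0, 0, 0], [0, 0.564, -0.786, 0, 0, 0], [0, 0.824, -0.982, 0, 0, 0], [0, 1.11, -1.138, 0, 0, 0]]}'

```text
time: 3.82
position: [0.6456, -0.0161, 0.3243]
tool_rot: [-2.36, -2.056, 0.015]
ft_force: [-11.6, 1.3, 7.2]
gripper_width: 0.0093
finger_force: 20.0
```

Request:
shift_gripper --segments '{"rows":[[0, 0.304, -0.11, 0, 0, 0], [0, 0.624, -0.174, 0, 0, 0], [0, 0.948, -0.19, 0, 0, 0], [0, 1.272, -0.158, 0, 0, 0], [0, 1.57, -0.08, 0, 0, 0]]}'

```text
time: 4.45
position: [0.7266, -0.0272, 0.3297]
tool_rot: [-2.367, -2.062, 0.003]
ft_force: [-2.8, 0.4, 3.4]
gripper_width: 0.0093
finger_force: 20.0
```

```bash
python3 -c "
from h import *
s=readout.observe();print(s['position'],st(-.034+.1348,0,.088+.0607+.18),s['ft_force'],s['q'])"
```

```text
[ 0.72658526 -0.02723155  0.32967444] [ 0.72735552 -0.02976644  0.3287    ] [-2.8181146   0.36033613  3.43485297] [-0.20089407  0.85370726  0.40054212  1.34475782 -0.35383781  1.01639796
  0.12597538]
```

In the tool's units: -0.1 m is -2, -0.06 m is -1.2.

Request:
shift_gripper --segments '{"rows":[[0, 0, 0, 0, 0, 0], [0, 0, 0, 0, 0, 0], [0, 0, -0.4, 0, 0, 0], [0, 0, -1.2, 0, 0, 0], [0, 0, -2, 0, 0, 0]]}' --jaw 0.026

```text
time: 5.08
position: [0.7267, -0.0273, 0.4319]
tool_rot: [2.368, 2.063, 0.001]
ft_force: [-0.1, 0.1, -0.7]
gripper_width: 0.0262
finger_force: 0.0
```

```bash
python3 - <<'E'
from h import *
D=np.array([.458,.065,.0])
totool(D+[0,0,.40],RD)
ims=[]
for n in("scene","top"):
    p,d=vision.camera(n);np.savez(f"pics/{n}1.npz",p=p,d=d)
    c=(200,120) if n=="scene" else(225,110)
    ims.append(cv2.resize(p[c[1]:c[1]+120,c[0]:c[0]+120,::-1],(400,400)))
    i=vision.camera_info(n);P=cloud(i,d)
    X,Y,Z=P[...,0],P[...,1],P[...,2];r=(P-O);sx=r@ex;sy=r@ey
    m=(sx>-.05)&(sx<.058)&(sy>.005)&(sy<.084)&(Z>.015)&(Z<.036);w=P[m];print(n,len(w),"ring",((w.max(0)+w.min(0))/2).round(4),np.ptp(w,axis=0).round(4),cv2.minEnclosingCircle(w[:,:2].astype(np.float32)))
    m=(Z>.06)&(Z<.18)&(sx>0)&(sx<.09)&(abs(sy)<.09);w=P[m];print("tray x",np.percentile(sx[m],[5,50,95]).round(3),"z",w[:,2].min().round(3),w[:,2].max().round(3))
    m=(Z>.015)&(Z<.03)&(np.hypot(X-.458,Y-.065)<.045);w=P[m];print("disc",cv2.minEnclosingCircle(w[:,:2].astype(np.float32)),np.median(w[:,2]))
cv2.imwrite("pics/open.png",np.hstack(ims))
E
```

```text
shift [ 0.0546 -0.2788  0.0317]
turn [ 7.0000e-04  7.0000e-04 -1.5714e+00]
scene 158 ring [0.6533 0.0207 0.0241] [0.0846 0.0729 0.0179] ((0.6594144105911255, 0.024936886504292488), 0.04856394603848457)
tray x [0.029 0.057 0.063] z 0.06 0.169
disc ((0.457148015499115, 0.06585296243429184), 0.026165302842855453) 0.021241183435391386Traceback (most recent call last):
  File "<stdin>", line 11, in <module>
    return umr_maximum(a, axis, None, out, keepdims, initial, where)
ValueError: zero-size array to reduction operation maximum which has no identity
```

In the tool's units: -0.279 m is -5.58, 0.055 m is 1.1, -1.571 rad is -31.42.

Request:
shift_gripper --segments '{"rows":[[1.1, -5.58, 0.64, 0, 0, -31.42], [1.1, -5.58, 0.64, 0, 0, -31.42], [1.1, -5.58, 0.64, 0, 0, -31.42], [1.1, -5.58, 0.64, 0, 0, -31.42], [1.1, -5.58, 0.64, 0, 0, -31.42]]}' --jaw 0.085

```text
time: 5.8
position: [0.4548, 0.0662, 0.3975]
tool_rot: [-1.169, -2.914, 0.0]
ft_force: [1.0, -0.4, 0.3]
gripper_width: 0.0727
finger_force: 0.0
```

```bash
python3 -c "
from h import *
totool([.456,.065,.4],RD)"
```

```text
shift [-0.0017 -0.0001 -0.0025]
turn [-2.00e-04 -1.50e-03 -6.26e-01]
```

In the tool's units: -0.626 rad is -12.52.

Request:
shift_gripper --segments '{"rows":[[0, 0, 0, 0, 0, -12.52], [0, 0, 0, 0, 0, -12.52], [0, 0, 0, 0, 0, -12.52], [0, 0, 0, 0, 0, -12.52], [0, 0, 0, 0, 0, -12.52]]}' --jaw 0.085

```text
time: 6.42
position: [0.458, 0.0652, 0.3977]
tool_rot: [0.229, 3.133, 0.0]
ft_force: [0.3, -0.3, 0.4]
gripper_width: 0.0855
finger_force: 0.0
```

```bash
python3 - <<'E'
from h import *
totool([.457,.0655,.4],RD)
ims=[]
for n in("scene","top","wrist"):
    i=vision.camera_info(n);p,d=vision.camera(n)
    if n!="wrist":
        c=(200,110) if n=="scene" else(225,110)
        ims.append(cv2.resize(p[c[1]:c[1]+130,c[0]:c[0]+130,::-1],(400,400)))
    else: ims.append(cv2.resize(p[:,:,::-1],(533,400)))
    P=cloud(i,d)
    X,Y,Z=P[...,0],P[...,1],P[...,2];r=(P-O);sx=r@ex;sy=r@ey
    m=(sx>-.046)&(sx<.056)&(sy>.006)&(sy<.082)&(Z>.022)&(Z<.036);w=np.c_[sx[m],sy[m]].astype(np.float32)
    if len(w)>5:print(n,len(w),"ring in stand axes",cv2.minEnclosingCircle(w),w.min(0),w.max(0))
    m=(Z>.07)&(Z<.18)&(sx>0)&(sx<.09)&(abs(sy)<.09);w=P[m]
    if len(w):print("tray x",np.percentile(sx[m],[5,50,95]).round(3),"z",w[:,2].max().round(3))
    for nm,cc in(("small",(.54,.125)),("med",(.457,.0655)),("large",(.494,-.182))):
        m=(Z>.015)&(Z<.03)&(np.hypot(X-cc[0],Y-cc[1])<.045);w=P[m]
        if len(w)>20:print(nm,cv2.minEnclosingCircle(w[:,:2].astype(np.float32)),np.median(w[:,2]))
cv2.imwrite("pics/open.png",cv2.resize(np.hstack(ims),(800,240)))
E
```

```text
shift [ 0.001   0.0001 -0.0024]
turn [ 0.0002  0.0005 -0.0089]
tray x [0.029 0.057 0.066] z 0.169
small ((0.5400844216346741, 0.12541253864765167), 0.02017793618142605) 0.021108339644749674
med ((0.45700934529304504, 0.06548825651407242), 0.025946272537112236) 0.021374294872539945
large ((0.493791788816452, -0.18253487348556519), 0.032775819301605225) 0.020912082949654964
top 66 ring in stand axes ((0.010113144293427467, 0.04199019819498062), 0.030111921951174736) [-0.01953777  0.01310027] [0.03958385 0.07146321]
tray x [0.03  0.044 0.075] z 0.171
large ((0.4962270259857178, -0.182728111743927), 0.03165891766548157) 0.021480799940960527
wrist 246 ring in stand axes ((0.016379669308662415, 0.043752580881118774), 0.02897562086582184) [0.01600212 0.01481548] [0.04023008 0.07262573]
small ((0.5425187945365906, 0.1251009851694107), 0.020210884511470795) 0.02199620521135842
med ((0.4590732753276825, 0.06518945097923279), 0.025833431631326675) 0.022011927132732034
large ((0.4966691732406616, -0.18169592320919037), 0.032777201384305954) 0.02190087918540287
```

View pics/open.png

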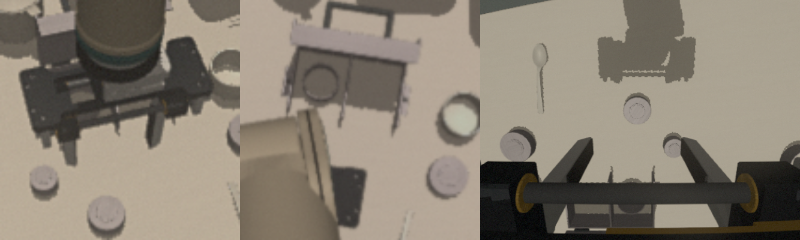

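The middle (top) panel shows the tray upright behind the stand and one ring in the left bay, with its rim at about (320,82). Its outer radius measures 30 mm, so it is the medium ring, and the spares are 48 and 71 mm across. The medium disc shows in the wrist panel at (637,105), midway between the fingers.

Request:
shift_gripper --segments '{"rows":[[0, 0, 1, 0, 0, -0.18], [0, 0, 2, 0, 0, -0.18], [0, 0, 3, 0, 0, -0.18], [0, 0, 3.6, 0, 0, -0.18], [0, 0, 3.86, 0, 0, -0.18]]}'

```text
time: 7.2
position: [0.4578, 0.0655, 0.2027]
tool_rot: [-0.214, -3.132, 0.001]
ft_force: [0.2, 0.3, 0.2]
gripper_width: 0.0851
finger_force: 0.0
```

```bash
python3 -c "
from h import *
totool([.458,.0653,.204],RD)"
```

```text
shift [-0.0002 -0.0001 -0.0013]
turn [-0.0011 -0.0023  0.0009]
```

Request:
shift_gripper --segments '{"rows":[[0, 0, 0, 0, 0, 0], [0, 0, 0, 0, 0, 0], [0, 0, 0, 0, 0, 0], [0, 0, 0, 0, 0, 0]]}' --jaw 0.03 --clamp_n 8

```text
time: 7.7
position: [0.4586, 0.0655, 0.205]
tool_rot: [0.213, 3.133, 0.001]
ft_force: [-0.4, -0.2, 5.8]
gripper_width: 0.0515
finger_force: 8.0
```

```bash
python3 -c "
from h import *
totool(st(-.095,-.044,.2027),RD)"
```

```text
shift [-0.0834 -0.1018  0.0024]
turn [0.0006 0.0018 0.0011]
```

Request:
shift_gripper --segments '{"rows":[[0, 0, -0.02, 0, 0, 0], [0, 0, -0.02, 0, 0, 0]]}'

```text
time: 7.95
position: [0.4581, 0.0654, 0.2052]
tool_rot: [-0.213, -3.134, 0.0]
ft_force: [-0.5, -0.1, -2.0]
gripper_width: 0.0519
finger_force: 8.0
```

```bash
python3 - <<'E'
from h import *
for k in range(3):
    i=vision.camera_info("scene");p,d=vision.camera("scene");s=readout.observe();print(s["position"].round(4),s["ft_force"].round(1))
P=cloud(i,d);X,Y,Z=P[...,0],P[...,1],P[...,2]
m=(Z>.015)&(Z<.03)&(np.hypot(X-.458,Y-.0655)<.03);w=P[m];print(len(w),np.percentile(w[:,2],[50,75,90]))
E
```

```text
[0.4581 0.0654 0.2051] [ 0.3 -0.1 -1.5]
[0.4581 0.0654 0.2051] [-1.2  0.3 -0.6]
[0.4581 0.0655 0.2051] [-0.1 -0.7 -0.8]
253 [0.0213009  0.02263644 0.02370457]
```

In the tool's units: -0.0834 m is -1.668, 0.0005 m is 0.01.

Request:
shift_gripper --segments '{"rows":[[-0.2, -0.24, 0.01, 0, 0, 0], [-0.6, -0.74, 0.01, 0, 0, 0], [-1.1, -1.34, 0.01, 0, 0, 0], [-1.48, -1.8, 0.01, 0, 0, 0], [-1.668, -2.04, 0.01, 0, 0, 0]]}'

```text
time: 8.72
position: [0.5276, -0.0479, 0.2049]
tool_rot: [0.215, 3.134, 0.001]
ft_force: [-2.7, 3.3, 6.6]
gripper_width: 0.0517
finger_force: 8.0
```

```bash
python3 - <<'E'
from h import *
totool(st(-.095,-.044,.204),RD)
s=readout.observe();r=s["position"]-O;print(r@ex,r@ey)
for n in("top","wrist"):
    i=vision.camera_info(n);p,d=vision.camera(n);P=cloud(i,d);X,Y,Z=P[...,0],P[...,1],P[...,2]
    m=(Z>.015)&(Z<.026)&(np.hypot(X-s["position"][0],Y-s["position"][1])<.027);w=P[m];print(n,len(w),w.mean(0) if len(w) else 0)
    # stand walls now that it is open
    r=P-O;sx=r@ex;sy=r@ey;m=(Z>.037)&(Z<.046)&(sx>-.06)&(sx<.04)&(abs(sy)<.1)
    for a in(-.09,0,.09):
        k=m&(abs(sy-a)<.012)
        if k.sum():print(" wall",a,k.sum(),np.median(sy[k]).round(4),sx[k].min().round(4))
E
```

```text
shift [0.0004 0.0013 0.0009]
turn [ 0.0006  0.0002 -0.0003]
-0.09463402699518003 -0.04526633876376289
top 0 0
 wall -0.09 10 -0.088 0.0227
 wall 0 39 -0.0001 -0.0449
 wall 0.09 40 0.0878 -0.0438
wrist 6378 [ 0.52674236 -0.04893096  0.02212094]
 wall -0.09 203 -0.0864 -0.0445
 wall 0 3 -0.0011 -0.0296
```

Request:
shift_gripper --segments '{"rows":[[0, 0, 0, 0, 0, 0], [0, 0, 0, 0, 0, 0], [0.2, 0, 0, 0, 0, 0], [0.7, 0, -0.04, 0, 0, 0], [1.2, 0.02, -0.06, 0, 0, 0]]}' --jaw 0.085

```text
time: 9.45
position: [0.4661, -0.0372, 0.2076]
tool_rot: [-0.212, -3.133, -0.0]
ft_force: [0.2, 0.3, -0.5]
gripper_width: 0.0853
finger_force: 0.0
```

Request:
shift_gripper --segments '{"rows":[[0, 0, 0, 0, 0, 0], [0, 0, 0, 0, 0, 0], [0, 0, 0, 0, 0, 0], [0, 0, 0, 0, 0, 0]]}' --jaw 0.03

```text
time: 9.95
position: [0.4683, -0.0379, 0.2076]
tool_rot: [0.213, 3.134, 0.0]
ft_force: [0.7, -0.8, 0.7]
gripper_width: 0.0485
finger_force: 0.0
```

```bash
python3 - <<'E'
from h import *
s=readout.observe();r=s["position"]-O;print("tool in stand",r@ex,r@ey)
for n in("scene","top","wrist"):
    i=vision.camera_info(n);p,d=vision.camera(n);P=cloud(i,d);Z=P[...,2];r=P-O;sx=r@ex;sy=r@ey
    m=(Z>.015)&(Z<.03)&(np.hypot(sx+.093,sy+.045)<.036);w=np.c_[sx[m],sy[m]].astype(np.float32)
    if len(w):print(n,len(w),cv2.minEnclosingCircle(w),w.max(0),w.min(0))
cv2.imwrite("pics/w2.png",p[:,:,::-1])
E
```

```text
tool in stand -0.15474835690393043 -0.04340439810828578
scene 17 ((-0.0974130854010582, -0.05176634341478348), 0.011750645004212856) [-0.08581962 -0.04719029] [-0.10900655 -0.05329343]
wrist 2670 ((-0.09375761449337006, -0.04563397169113159), 0.02619347721338272) [-0.0696772  -0.02037295] [-0.11923188 -0.07127101]
```

View pics/w2.png

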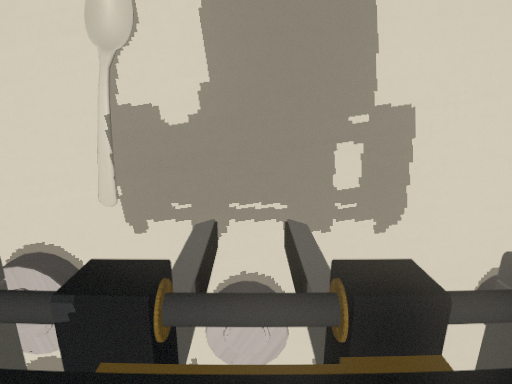

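The wrist view shows the medium disc at (245,320), just ahead of the fingertips at columns 205 and 297. The spoon is at (108,100), well clear.

In the tool's units: -0.022 m is -0.44, -0.01 m is -0.2.

Request:
shift_gripper --segments '{"rows":[[0, 0, 0, 0, 0, 0], [0, -0.02, 0, 0, 0, 0], [0, -0.02, 0, 0, 0, 0], [-0.2, -0.02, 0, 0, 0, 0], [-0.44, -0.02, 0, 0, 0, 0]]}' --jaw 0.03

```text
time: 10.72
position: [0.4904, -0.0418, 0.2077]
tool_rot: [0.213, 3.134, 0.0]
ft_force: [0.6, -0.1, -0.7]
gripper_width: 0.0301
finger_force: 0.0
```

In the tool's units: -0.06 m is -1.2, -0.05 m is -1.

Request:
shift_gripper --segments '{"rows":[[-0.24, 0, 0, 0, 0, 0], [-0.5, 0, 0, 0, 0, 0], [-0.76, 0, 0, 0, 0, 0], [-1, 0, 0, 0, 0, 0], [-1.2, 0, 0, 0, 0, 0]]}'

```text
time: 11.35
position: [0.5496, -0.05, 0.2076]
tool_rot: [0.213, 3.134, 0.0]
ft_force: [-1.1, 0.5, 0.8]
gripper_width: 0.0294
finger_force: 0.6
```

```bash
python3 - <<'E'
from h import *
s=readout.observe();r=s["position"]-O;print("tool in stand",r@ex,r@ey)
for n in("scene","top","wrist"):
    i=vision.camera_info(n);p,d=vision.camera(n);P=cloud(i,d);Z=P[...,2];r=P-O;sx=r@ex;sy=r@ey
    m=(Z>.015)&(Z<.028)&(abs(sx+.04)<.036)&(abs(sy+.044)<.034);w=np.c_[sx[m],sy[m]].astype(np.float32)
    if len(w):print(n,len(w),cv2.minEnclosingCircle(w),w.max(0),w.min(0))
E
```

```text
tool in stand -0.07248817253608336 -0.04432055836166153
scene 76 ((-0.05177982896566391, -0.04260660335421562), 0.03170409053564072) [-0.02872746 -0.01751225] [-0.07238444 -0.06825607]
wrist 2671 ((-0.055817343294620514, -0.04471130669116974), 0.02540634386241436) [-0.03865228 -0.0252821 ] [-0.07599008 -0.06377046]
```

In the tool's units: -0.05 m is -1, -0.045 m is -0.9.

Request:
shift_gripper --segments '{"rows":[[-0.24, 0, 0, 0, 0, 0], [-0.5, 0, 0, 0, 0, 0], [-0.74, 0, 0, 0, 0, 0], [-0.9, 0, 0, 0, 0, 0], [-1, 0, 0, 0, 0, 0]]}'

```text
time: 12.12
position: [0.5988, -0.0567, 0.2076]
tool_rot: [-0.213, -3.134, -0.0]
ft_force: [-0.8, 0.5, 1.3]
gripper_width: 0.0298
finger_force: 0.7
```

```bash
python3 -c "
from h import *
s=readout.observe();r=s['position']-O;print('tool in stand',r@ex,r@ey,s['ft_force'])"
```

```text
tool in stand -0.022912115803945803 -0.04426240552378297 [-0.83440922  0.54058277  1.30933626]
```

In the tool's units: -0.14 m is -2.8, 0.12 m is 2.4.

Request:
shift_gripper --segments '{"rows":[[0.1, 0, 0, 0, 0, 0], [0.8, 0, 0, 0, 0, 0], [1.8, 0, -0.4, 0, 0, 0], [2.4, 0, -1.6, 0, 0, 0], [2.4, 0, -2.8, 0, 0, 0]]}'

```text
time: 12.75
position: [0.4765, -0.04, 0.3467]
tool_rot: [-0.212, -3.129, 0.0]
ft_force: [2.8, -0.2, -0.7]
gripper_width: 0.0298
finger_force: 0.0
```

In the tool's units: -0.09 m is -1.8, -0.06 m is -1.2, 0.45 rad is 9.

Request:
shift_gripper --segments '{"rows":[[0, 0, -1.2, 0, 0, 3], [0, 0, -1.8, 0, 0, 6], [0, 0, -1.8, 0, 0, 9]]}'

```text
time: 13.12
position: [0.4796, -0.0405, 0.4389]
tool_rot: [0.913, 3.0, 0.003]
ft_force: [0.4, 1.5, 0.1]
gripper_width: 0.0305
finger_force: 0.0
```

```bash
python3 - <<'E'
from h import *
totool(st(.101,0,.149+.18+.1),RH)
ims=[]
for n in("scene","top","wrist"):
    i=vision.camera_info(n);p,d=vision.camera(n);P=cloud(i,d);Z=P[...,2];r=P-O;sx=r@ex;sy=r@ey
    m=(Z>.014)&(Z<.032)&(abs(sx)<.05)&(abs(sy+.044)<.038);w=np.c_[sx[m],sy[m]].astype(np.float32)
    if len(w):print(n,len(w),cv2.minEnclosingCircle(w),w.max(0),w.min(0))
    m=(Z>.1)&(Z<.2)&(sx>.08)&(sx<.12)&(abs(sy)<.06);
    if m.sum():print(" handle",np.median(sx[m]),sx[m].max(),sy[m].min(),sy[m].max(),Z[m].max(),np.median(Z[m]))
    c={"scene":(200,110),"top":(225,110)}.get(n)
    ims.append(cv2.resize(p[c[1]:c[1]+130,c[0]:c[0]+130,::-1] if c else p[:,:,::-1],(300 if c else 400,300)))
cv2.imwrite("pics/in.png",cv2.resize(np.hstack(ims),(800,240)))
E
```

```text
shift [-0.2     0.147   0.0115]
turn [0.0061 0.0027 1.1169]
scene 236 ((0.0036393338814377785, -0.04440929740667343), 0.02630319632589817) [ 0.02947814 -0.01945259] [-0.02157599 -0.06925794]
 handle 0.09640355141361359 0.10440349020867867 -0.03880669646103837 0.050713548236386054 0.15583864047370766 0.15126048276072596
top 4 ((0.027110205963253975, -0.051759637892246246), 0.012108374387025833) [ 0.03136986 -0.04053215] [ 0.02285055 -0.06298712]
 handle 0.0963708921030399 0.10498373226200619 -0.0504625613156734 0.04929065895717509 0.1583475804618817 0.1514105947727577
wrist 13 ((0.002678335178643465, -0.043733347207307816), 0.02563997358083725) [ 0.00692213 -0.01854842] [-0.00190587 -0.06891827]
 handle 0.09103607621650385 0.10266690887752039 0.04046937271063073 0.05125821086876261 0.1548315112598252 0.15233121737742109
```

View pics/in.png

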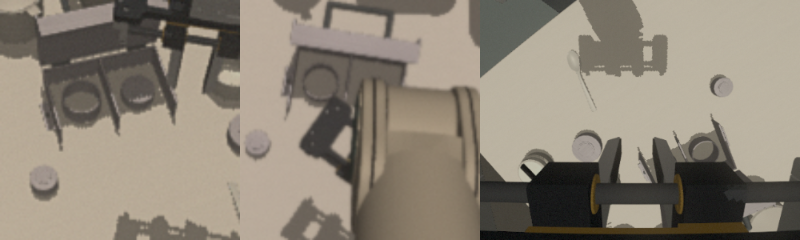

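The left (scene) panel shows the ring at (82,98) in the left bay and the disc at (138,92) in the right bay. The tray is still upright.

In the tool's units: -0.1 m is -2, -0.2 m is -4, 0.94 rad is 18.8.

Request:
shift_gripper --segments '{"rows":[[-1, 0.74, 0.22, 0, 0, 3.76], [-2, 1.48, 0.22, 0, 0, 7.52], [-3, 2.2, 0.22, 0, 0, 11.28], [-4, 2.94, 0.22, 0, 0, 15.04], [-4, 2.94, 0.22, 0, 0, 18.8]]}' --jaw 0.028

```text
time: 13.9
position: [0.7306, -0.0272, 0.4207]
tool_rot: [-2.168, -2.271, 0.003]
ft_force: [-0.6, 0.4, -0.4]
gripper_width: 0.0279
finger_force: 0.0
```

```bash
python3 -c "
from h import *
totool([.7266,-.0272,.429],RH)"
```

```text
shift [ 0.0002 -0.004  -0.0083]
turn [-0.0022  0.0002  0.1835]
```

Request:
shift_gripper --segments '{"rows":[[0, -0.08, 0, 0, 0, 3.68], [0, -0.08, 0, 0, 0, 3.68], [0, -0.08, 0, 0, 0, 3.68]]}'

```text
time: 14.28
position: [0.7233, -0.0287, 0.4246]
tool_rot: [-2.363, -2.069, 0.001]
ft_force: [-0.3, 0.8, 0.3]
gripper_width: 0.0282
finger_force: 0.0
```

```bash
python3 -c "
from h import *
totool([.7266,-.0272,.330],RH)"
```

```text
shift [0.0019 0.0031 0.0946]
turn [-0.0009 -0.0002  0.0045]
```

Request:
shift_gripper --segments '{"rows":[[0.02, 0.06, 0.6, 0, 0, 0.08], [0.02, 0.06, 1.2, 0, 0, 0.08], [0.02, 0.06, 1.6, 0, 0, 0.08], [0.02, 0.06, 1.9, 0, 0, 0.08], [0.02, 0.06, 1.9, 0, 0, 0.08]]}'

```text
time: 14.9
position: [0.7263, -0.0281, 0.3291]
tool_rot: [-2.37, -2.06, 0.002]
ft_force: [0.6, 0.3, 0.0]
gripper_width: 0.0283
finger_force: 0.0
```

Request:
shift_gripper --segments '{"rows":[[0, 0, 0, 0, 0, 0], [0, 0, 0, 0, 0, 0], [0, 0, 0, 0, 0, 0]]}' --jaw 0 --clamp_n 20

```text
time: 15.28
position: [0.727, -0.0282, 0.3312]
tool_rot: [2.37, 2.059, 0.002]
ft_force: [0.3, 0.1, 2.0]
gripper_width: 0.0095
finger_force: 20.0
```

```bash
python3 - <<'E'
from h import *
s=readout.observe();r=s["position"]-O;x,z=r@ex-.066,r[2]-.18-.046
t0=np.arctan2(z,-x)-np.arctan2(.042,.1);print("hinge rel",x,z,np.hypot(x,z),"theta",t0,s["ft_force"],r@ey)
f=lambda t:np.array([-.1*np.cos(t)+.042*np.sin(t),.1*np.sin(t)+.042*np.cos(t)])
g=np.linspace(t0,0,11);b=f(t0)
for k,t in enumerate(g[1:]):
    a=f(t)-b;print(k+1,t.round(2),(a*[1,-1]).round(4))
    if k==4:b=f(t)
E
```

```text
hinge rel 0.0342135531175302 0.10518844602635467 0.11061273161063057 theta 1.4876350264049145 [0.30226427 0.1275897  2.03490729] 0.0015295489347310401
1 1.34 [-0.0157 -0.0038]
2 1.19 [-0.0317 -0.0053]
3 1.04 [-0.0478 -0.0044]
4 0.89 [-0.0636 -0.0011]
5 0.74 [-0.0787  0.0045]
6 0.6 [-0.0141  0.0078]
7 0.45 [-0.0269  0.0176]
8 0.3 [-0.0381  0.0291]
9 0.15 [-0.0475  0.0423]
10 0.0 [-0.0548  0.0566]
```

Request:
shift_gripper --segments '{"rows":[[0, -0.314, -0.076, 0, 0, 0], [0, -0.634, -0.106, 0, 0, 0], [0, -0.956, -0.088, 0, 0, 0], [0, -1.272, -0.022, 0, 0, 0], [0, -1.574, 0.09, 0, 0, 0]]}'

```text
time: 15.9
position: [0.6494, -0.0172, 0.3271]
tool_rot: [2.369, 2.058, 0.006]
ft_force: [3.0, 0.3, -0.2]
gripper_width: 0.0098
finger_force: 20.0
```

Request:
shift_gripper --segments '{"rows":[[0, -0.282, 0.156, 0, 0, 0], [0, -0.538, 0.352, 0, 0, 0], [0, -0.762, 0.582, 0, 0, 0], [0, -0.95, 0.846, 0, 0, 0], [0, -1.096, 1.132, 0, 0, 0]]}'

```text
time: 16.52
position: [0.5952, -0.0093, 0.2697]
tool_rot: [2.37, 2.058, 0.005]
ft_force: [2.1, -0.4, 3.9]
gripper_width: 0.0092
finger_force: 20.0
```

Request:
shift_gripper --segments '{"rows":[[0, 0, 0.02, 0, 0, 0], [0, 0, 0.02, 0, 0, 0]]}'

```text
time: 16.77
position: [0.5954, -0.0094, 0.2683]
tool_rot: [2.37, 2.059, 0.003]
ft_force: [4.6, -0.3, -3.6]
gripper_width: 0.0091
finger_force: 20.0
```

```bash
python3 -c "
from h import *
s=readout.observe();r=s['position']-O;x,z=r@ex-.066,r[2]-.18-.046
print(x,z,np.arctan2(z,-x)-np.arctan2(.042,.1),s['ft_force'])"
```

```text
-0.09866125780079507 0.04232090378601615 0.007584924673889104 [ 4.59016087 -0.33687277 -3.58156239]
```

In the tool's units: 0.004 m is 0.08, 0.002 m is 0.04.

Request:
shift_gripper --segments '{"rows":[[0, 0, 0.04, 0, 0, 0], [0, 0, 0.08, 0, 0, 0], [0, 0, 0.08, 0, 0, 0]]}'

```text
time: 17.15
position: [0.5953, -0.0096, 0.2675]
tool_rot: [2.371, 2.059, 0.005]
ft_force: [-2.1, 0.1, 21.2]
gripper_width: 0.0091
finger_force: 20.0
```

Request:
shift_gripper --segments '{"rows":[[0, 0, -0.02, 0, 0, 0], [0, 0, -0.06, 0, 0, 0], [0, 0, -0.06, 0, 0, 0]]}' --jaw 0.04

```text
time: 17.52
position: [0.594, -0.0094, 0.2667]
tool_rot: [-2.371, -2.059, 0.002]
ft_force: [0.3, 0.0, 0.3]
gripper_width: 0.0356
finger_force: 0.0
```

Request:
shift_gripper --segments '{"rows":[[0, 0, 0, 0, 0, 0], [0, 0, -0.6, 0, 0, 0], [0, 0, -1.6, 0, 0, 0], [0, 0, -2.6, 0, 0, 0]]}' --jaw 0.05

```text
time: 18.02
position: [0.5941, -0.0094, 0.3978]
tool_rot: [-2.371, -2.059, 0.002]
ft_force: [0.3, 0.7, 0.1]
gripper_width: 0.0503
finger_force: 0.0
```

Careful with the scale: shifts go in units of 50 mm and turns go in units of 0.05 rad. That gives: 0.3 m is 6, 0.24 m is 4.8.

Request:
shift_gripper --segments '{"rows":[[1.2, 0, -0.2, 0, 0, 0], [2.4, 0, -0.4, 0, 0, 0], [3.6, 0, -0.4, 0, 0, 0], [4.8, 0, -0.4, 0, 0, 0], [6, 0, -0.4, 0, 0, 0]]}'

```text
time: 18.65
position: [0.6363, 0.2896, 0.4166]
tool_rot: [-2.372, -2.06, 0.001]
ft_force: [0.7, -0.5, -0.3]
gripper_width: 0.0506
finger_force: 0.0
```

```bash
python3 - <<'E'
from h import *
ims=[]
for n in("scene","top"):
    i=vision.camera_info(n);p,d=vision.camera(n);P=cloud(i,d);X,Y,Z=P[...,0],P[...,1],P[...,2];r=P-O;sx=r@ex;sy=r@ey
    for a,b in((-.05,-.04),(.02,.05)):
        m=(sx>a)&(sx<b)&(abs(sy)<.085)&(Z>.03)&(Z<.07);print(n,a,np.median(Z[m]).round(4))
    m=(Z>.076)&(Z<.12)&(abs(sx+.034)<.03)&(abs(sy)<.06);print("handle",np.median(P[m],0),np.percentile(Z[m],[50,90]),m.sum())
    for nm,cc in(("small",(.541,.125)),("large",(.495,-.182)),("ramekin",(.592,-.2045)),("timer",(.471,-.3075)),("rs",(.6945,.2995)),("rl",(.6155,.3835))):
        m=(Z>.015)&(Z<.06)&(np.hypot(X-cc[0],Y-cc[1])<.05)
        if m.sum()>20:print(nm,np.round(cv2.minEnclosingCircle(P[m][:,:2].astype(np.float32))[0],4))
    ims.append(cv2.resize(p[:,:,::-1],(400,300)))
cv2.imwrite("pics/end.png",np.hstack(ims))
E
```

```text
scene -0.05 nan
scene 0.02 nan
  return _methods._mean(a, axis=axis, dtype=dtype,
  ret = ret.dtype.type(ret / rcount)
  ret = um.true_divide(
Traceback (most recent call last):
IndexError: index -1 is out of bounds for axis 0 with size 0
```

In the tool's units: 0.25 m is 5, 0.2 m is 4.

Request:
shift_gripper --segments '{"rows":[[1, -0.6, 0, 0, 0, 0], [2, -1.2, 0, 0, 0, 0], [3, -1.8, 0, 0, 0, 0], [4, -2.4, 0, 0, 0, 0], [5, -3, 0, 0, 0, 0]]}'

```text
time: 19.32
position: [0.522, 0.5575, 0.4165]
tool_rot: [2.372, 2.06, -0.002]
ft_force: [-0.1, 0.2, -0.8]
gripper_width: 0.0499
finger_force: 0.0
```

```bash
python3 - <<'E'
from h import *
ims=[]
for n in("scene","top"):
    i=vision.camera_info(n);p,d=vision.camera(n);P=cloud(i,d);X,Y,Z=P[...,0],P[...,1],P[...,2];r=P-O;sx=r@ex;sy=r@ey
    for a,b in((-.05,-.04),(.02,.05)):
        m=(sx>a)&(sx<b)&(abs(sy)<.085)&(Z>.03)&(Z<.07)
        if m.sum():print(n,a,np.median(Z[m]).round(4),m.sum())
    m=(Z>.076)&(Z<.12)&(abs(sx+.034)<.03)&(abs(sy)<.06)
    if m.sum():print("handle",np.median(P[m],0),np.percentile(Z[m],[50,90]),m.sum())
    for nm,cc in(("small",(.541,.125)),("large",(.495,-.182)),("ramekin",(.592,-.2045)),("timer",(.471,-.3075)),("rs",(.6945,.2995)),("rl",(.6155,.3835))):
        m=(Z>.015)&(Z<.06)&(np.hypot(X-cc[0],Y-cc[1])<.05)
        if m.sum()>20:print(nm,np.round(cv2.minEnclosingCircle(P[m][:,:2].astype(np.float32))[0],4))
    ims.append(cv2.resize(p[:,:,::-1],(400,300)))
cv2.imwrite("pics/end.png",np.hstack(ims))
E
```

```text
scene -0.05 0.0465 203
scene 0.02 0.0466 546
handle [ 0.5921612  -0.00808316  0.09032846] [0.09032846 0.09230721] 159
small [0.5404 0.1251]
large [ 0.4936 -0.1822]
ramekin [ 0.5916 -0.2031]
timer [ 0.4703 -0.307 ]
rs [0.6946 0.3008]
rl [0.6171 0.3848]
top -0.05 0.0469 199
top 0.02 0.0468 583
handle [ 0.59478646 -0.01060451  0.09076183] [0.09076183 0.09359082] 130
small [0.5423 0.124 ]
large [ 0.4962 -0.1823]
ramekin [ 0.5942 -0.2035]
timer [ 0.4733 -0.3088]
rs [0.695  0.2996]
rl [0.6153 0.3843]
```

View pics/end.png

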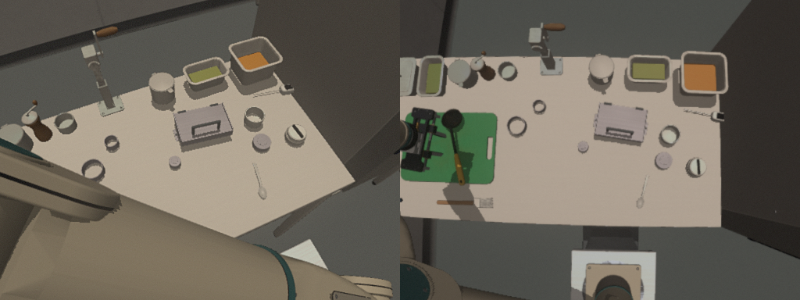

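The tray is flat and closed, at (203,127) in the scene panel and (621,122) in the top panel. The medium disc is inside, and the bystanders are where they were.

```bash
python3 -c "
from bench import env, vision, readout, ticket
print(ticket.finish_job())"
```

```text
the job is handed in; nothing more can be done
None
```

I raised the tray, found the medium ring in the left bay, slid the medium disc along the table into the empty bay, and closed the tray over both. The other things did not move, and the job is handed in at about 19 s on the robot's clock, though no verdict came back.

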